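Lids back on the canisters

ROBOT

A 7-joint arm with a two-finger parallel gripper is mounted at the origin on the work surface. World frame = base frame: x ahead of the robot, y to its left, z up, the work surface at z = 0. Lengths are in mm, angles in rad, forces in N, time in s.
With the tool pointing down it reaches from about 425 to 1025 mm from the base axis. Payload 3.6 kg.
Tool frame: the origin (TCP) lies midway between the tips of the shut fingers; the grasp point (between the pads) lies bot.hold_point_z behind it (bot.hold_point_z is the distance from the TCP to the grasp point, in mm); z points along the fingers, y is the line along which they close (so a half turn about z gives the same grasp; the last joint's range is limited). The gripper opens to 85 mm and grips with 20 to 120 N. Pads are 22 mm wide; open, the fingers measure 114 mm over their backs; the gripper's body (76 mm by 85 mm) begins 54 mm behind the grasp point. The pads swing forward as they close: fully open they stand 13 mm farther back than shut.
Start: joints at [-1.264, 0.591, 0.048, 1.609, -0.033, 0.943, -0.034], TCP at [282.191, 667.831, 209.702] pointing down, gripper open.
Joint ranges: [-2.69, 2.69], [-0.47, 2.24], [-1.27, 1.36], [0.19, 2.51], [-1.53, 4.68], [0.08, 2.07], [-3.09, 3.09]. Speed limits (rad/s): [2.57, 2.57, 3.14, 3.14, 3.14, 3.14, 3.14].

INTERFACE

Orientations are given as a unit quaternion [w, x, y, z].
In Python, from station import bot gives the robot as it stands.
- The arm moves only by the shell command python3 -m jog 'ROWS' [FORCE]. ROWS is a JSON object of lists of equal length, an entry for each row: "fingers": the closure, from -1 (fully open) to 1 (shut); "travel": the shift along the world's x, y, z in cm, a list of three; "twist": the turn about the world's z in rad. A call has 1 to 5 rows; each row is the pose to reach, as a shift and turn from the pose commanded when the call began; what a row does not reach only later rows make up. A row lasts 1/8 s, in which the tool goes at most 62.5 mm and 10.7 degrees, less where a joint would pass 70% of its speed; a pose out of reach is approached as far as the arm can. A call with a gripper value outside its range is refused whole. The fingers move at their own pace and stop on an object; FORCE is the grip in N (left out, the last holds). Time passes only in rows, so rows that repeat a pose let the fingers close. It gives the time, the measured TCP pose, the force, the opening and the grip force at its end, in the units of the state.
- bot.read_state(): the state, without advancing time (a new reading comes with each control period).
- bot.capture(name): name is "scene" or "top"; returns a dict with "image" (420x560x3 uint8, red, green, blue), "range_z" (420x560 float32, mm along the optical axis (not along the pixel's ray), 0 where there is no reading), "fx", "fy", "cx", "cy" (pixels), "k1" (the pictures are not rectified: a ray, as slopes to the right and down, at radius r is drawn at 1 + k1 r^2 times it, then the intrinsics apply), "T" (4x4, takes a point from camera to world coordinates). Camera axes: x right, y down, z forward; pixel columns grow to the right and rows downward; lengths in mm; the calibration is good to about 2 mm. A picture is of the moment at which its call begins.
- bot.finish_job(): hands the job in; it is judged then, once.
Trained networks look in a picture, given as the dict that the camera call returned (one of the last four; its "shot" number tells which), for a name from the list of things; names that differ only in an ending like _2 or _b are one class to them, and where a whole thing is asked for, a point or a joint stands for the part that bears it (a point fixed in the world has none). Each returns a list of dicts, best first, with "score" (0 to 1); they miss things now and then, are a little off and sometimes report something else, mostly with a low value. They report only what shows in the picture. A call takes as long as a camera call. They do not tell look-alikes from the thing itself.
- bot.trace(picture, query): "region" (420x560 bool, what is visible of it) and "extent" ([left, top, right, bottom] in pixels, round what is visible of it).
- bot.place_of(picture, query): "xy" ([column, row] in pixels: a listed point, or the origin of a listed thing).
The state is a dict: "clock": time; "qpos": joint angles; "qvel": joint speeds; "effort": joint torques, N m; "tool_pos": TCP position; "orientation": TCP orientation; "contact_force": force on the tool from outside, world axes, zero at the start; "moment": the same for the moment, N m; "width": finger opening in mm; "finger_force": force on a finger pad.
Only numpy, scipy, OpenCV 4.12 (cv2) and the standard library are available. Lean on these libraries where they do the work, as an engineer would, in place of code of your own. Each camera call takes 0.05 s, during which the arm holds its last target. There are 200 camera calls.

TASK

The four washed steel canisters on the café counter need their wooden lids back: put each lid on the canister of its own shape and size, large and small, round and square, seated flat on the rim with its plug in the mouth. Leave the canisters standing where they are, and leave the tamper and the blue mug alone.

Things in the scene. Friction and masses are not known exactly. Their poses are not given: they have to be found in the camera images.
- jar_large_round: the large round canister: open, empty, brushed steel, loose but heavy (750 g, give or take), 102 mm outer diameter, 92 mm mouth, wall 5 mm, 85 mm high, flat rim. Origin: centre of its underside, z up. It stands 0.6 to 0.7 m from the robot; the four canisters change places.
- lid_large_round: the large round lid, wood, about 170 g: round flange 110 mm across, 10 mm thick; knob 26 mm in diameter centred on top; tapered plug below, 14 mm deep, diameter 68 (bottom) to 82 mm. Lies plug down. Origin: centre of the plug's bottom, z up; flange 14 to 24, grip 24 to 54 mm above it. Seated, the flange is on the rim and the origin 71 mm above the canister's.
- jar_small_round: the small round canister: open, empty, brushed steel, loose but heavy (400 g, give or take), 70 mm outer diameter, 60 mm mouth, wall 5 mm, 65 mm high, flat rim. Origin: centre of its underside, z up. It stands 0.6 to 0.7 m from the robot; the four canisters change places.
- lid_small_round: the small round lid, wood, about 90 g: round flange 78 mm across, 10 mm thick; knob 26 mm in diameter centred on top; tapered plug below, 14 mm deep, diameter 36 (bottom) to 50 mm. Lies plug down. Origin: centre of the plug's bottom, z up; flange 14 to 24, grip 24 to 54 mm above it. Seated, the flange is on the rim and the origin 51 mm above the canister's.
- jar_large_square: the large square canister: open, empty, brushed steel, loose but heavy (800 g, give or take), 98 x 98 mm outside, 88 x 88 mm mouth, sides along its x and y, wall 5 mm, 85 mm high, flat rim. Origin: centre of its underside, z up. It stands 0.6 to 0.7 m from the robot; the four canisters change places.
- lid_large_square: the large square lid, wood, about 180 g: square flange 106 x 106 mm (sides along its x and y), 10 mm thick; bar grip 46 mm along x, 18 mm along y, centred on top; tapered plug below, 14 mm deep, side 64 (bottom) to 78 mm. Lies plug down. Origin: centre of the plug's bottom, z up; flange 14 to 24, grip 24 to 54 mm above it. Seated, the flange is on the rim and the origin 71 mm above the canister's.
- jar_small_square: the small square canister: open, empty, brushed steel, loose but heavy (420 g, give or take), 66 x 66 mm outside, 56 x 56 mm mouth, sides along its x and y, wall 5 mm, 65 mm high, flat rim. Origin: centre of its underside, z up. It stands 0.6 to 0.7 m from the robot; the four canisters change places.
- lid_small_square: the small square lid, wood, about 90 g: square flange 74 x 74 mm (sides along its x and y), 10 mm thick; bar grip 46 mm along x, 18 mm along y, centred on top; tapered plug below, 14 mm deep, side 32 (bottom) to 46 mm. Lies plug down. Origin: centre of the plug's bottom, z up; flange 14 to 24, grip 24 to 54 mm above it. Seated, the flange is on the rim and the origin 51 mm above the canister's.
- tamper: a coffee tamper standing among the lids: steel base 58 mm in diameter, black handle on top, 86 mm tall in all. Not a lid: leave it alone. Origin: centre of its underside.
- cup: a blue ceramic mug standing among the lids, 76 mm in diameter, 60 mm high, its handle at its +y side (about 30 mm out). Leave it alone. Origin: centre of its underside.
Things that resemble listed ones, but are neither listed nor needed, are in the scene too. Leave any orange or pink look-alike of the lid_small_square alone.

How it is judged:
By the outcome, as a careful person would: the job done as asked, in the order asked, and still so for the second after the job is handed in, with the robot touching nothing.
It also fails if it takes over 99 s, if anything falls off the work surface, if the arm or the gripper's body presses on something with over 40 N, if the wrist force passes 120 N, or if a joint passes its speed limit or range.

## Working session

There is one attempt and no reset: what is moved stays moved. The work goes in short steps, Python scripts to look and compute and a shell command to move; the robot and the scene stay as the last step left them, time stands still between calls to the robot, and variables do not carry over. Pictures are saved under pics/ and viewed, at most 14 in all, crops included, and the job is handed in when it is done.

```bash
mkdir -p pics; ls
python3 - <<'E'
from station import bot
import cv2
print(bot.hold_point_z, bot.read_state())
for n in("scene","top"):
    p=bot.capture(n); cv2.imwrite(f"pics/{n}0.png",p["image"][:,:,::-1]); print(n,p["fx"],p["k1"],p["T"])
E
```

```text
pics
18.700000000000003 {'clock': 0.0, 'qpos': array([-1.26445717,  0.59211454,  0.04833073,  1.60983875, -0.03334053,
        0.94265849, -0.0337118 ]), 'qvel': array([ 0.00044965, -0.00043877,  0.00040214, -0.00145421,  0.00039594,
        0.00191779,  0.00038646]), 'effort': array([ 2.15205015e-03, -5.48688805e+01,  1.54669415e+00, -1.98122549e+01,
        9.26854351e-03,  8.63290712e-03, -1.60631615e-06]), 'tool_pos': array([281.88720638, 667.01186493, 208.53891574]), 'orientation': array([-1.65514959e-04,  1.98581175e-01,  9.80083819e-01, -1.09406960e-03]), 'contact_force': array([ 0.46815462,  0.14822384, -0.19073913]), 'moment': array([0.00559811, 0.05737901, 0.03905093]), 'finger_force': 0.0, 'width': 84.8504504704381}
scene 445.2148264968991 -0.06569584902806812 [[-7.60707650e-01  4.87203244e-01 -4.28901935e-01  9.86257273e+02]
 [ 6.48908095e-01  5.54973378e-01 -5.20502483e-01  6.55657642e+02]
 [-1.55613423e-02 -6.74268158e-01 -7.38322623e-01  9.84619906e+02]
 [ 0.00000000e+00  0.00000000e+00  0.00000000e+00  1.00000000e+00]]
top 455.2644315630301 0.0436469337455367 [[ 4.50346131e-03 -9.93563300e-01  1.13188724e-01  2.98087686e+02]
 [-9.99958474e-01 -5.37115344e-03 -7.36209938e-03  2.17441604e+01]
 [ 7.92266576e-03 -1.13150869e-01 -9.93546231e-01  1.18324291e+03]
 [ 0.00000000e+00  0.00000000e+00  0.00000000e+00  1.00000000e+00]]
```

View pics/scene0.png

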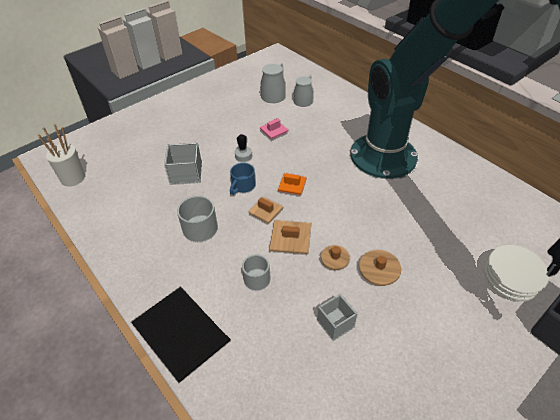

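View pics/top0.png

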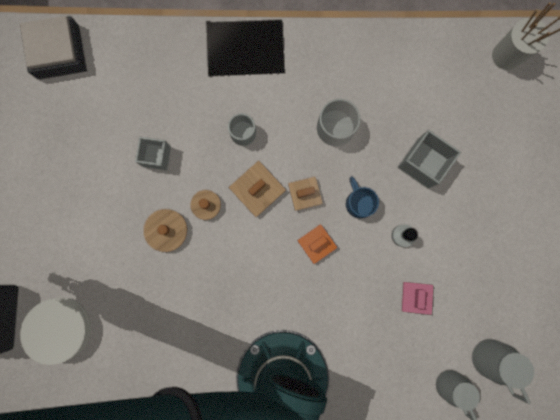

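The scene view shows the lids: large round (380,267), small round (335,257), large square (290,236), small square in wood (266,209), with orange and pink decoys. In the top view the canisters are small square (153,152), small round (242,128), large round (339,121) and large square (430,158). The lids there are at (165,230), (205,205), (258,188) and (305,194).

```bash
cat > h.py <<'E'
import numpy as np, cv2
from station import bot
H={'jar_large_round':85,'jar_small_round':65,'jar_large_square':85,'jar_small_square':65}
def H_of(n): return H.get(n,24)
def rays(p,uv):
    K=np.array([[p['fx'],0,p['cx']],[0,p['fy'],p['cy']],[0,0,1]])
    s=cv2.undistortPoints(np.asarray(uv,np.float64).reshape(-1,1,2),K,np.array([p['k1'],0,0,0.]))[:,0]
    return np.c_[s,np.ones(len(s))]
def cloud(p,reg):
    v,u=np.nonzero(reg&(p['range_z']>0)); r=rays(p,np.c_[u,v])
    P=r*p['range_z'][v,u][:,None]
    return P@p['T'][:3,:3].T+p['T'][:3,3], r@p['T'][:3,:3].T
def top(p,reg,h,tol=6):
    """points of region at height h, put on plane z=h along their rays"""
    P,d=cloud(p,reg); k=abs(P[:,2]-h)<tol
    c=p['T'][:3,3]; d=d[k]
    return (c+d*((h-c[2])/d[:,2])[:,None])[:,:2], P[k]
def fit(xy,square):
    xy=xy.astype(np.float32)
    if square:
        (c,s,a)=cv2.minAreaRect(xy); return np.round(c,1),np.round(s,1),round(np.radians(a),3)
    h=cv2.convexHull(xy); c,r=cv2.minEnclosingCircle(h); return np.round(c,1),round(2*r,1),0
E
python3 - <<'E'
from h import *
for cam in("scene","top"):
    p=bot.capture(cam)
    for n in ['large_round','small_round','large_square','small_square']:
        for t in('jar_','lid_'):
            for r in bot.trace(p,t+n)[:3]:
                q=t+n; xy,P=top(p,r['region'],H_of(q))
                if len(xy)<10: print(cam,q,r['score'],r['extent'],'few');continue
                print(cam,q,round(r['score'],2),[int(x) for x in r['extent']],len(xy),'z',P[:,2].mean().round(1),P[:,2].std().round(1),*fit(xy,'square' in n))
                if t=='lid_':
                    g,P=top(p,r['region'],54,6)
                    if len(g)>5: print('    grip',len(g),P[:,2].mean().round(1),*fit(g,True))
E
```

```text
scene jar_large_round 0.94 [179, 191, 217, 244] 207 z 83.6 2.4 [ 642.7 -133. ] 108.9 0
scene jar_large_round 0.45 [269.6, 217.9, 313.7, 257.7] few
scene lid_large_round 0.92 [359, 250, 400, 289] 1059 z 25.1 2.0 [368.7 300.7] 115.5 0
    grip 78 54.5 [370.1 300.5] [30.6 24.6] 0.459
scene jar_small_round 0.63 [243, 256, 270, 290] 181 z 64.1 2.4 [627.4 109.5] 71.6 0
scene lid_small_round 0.66 [321, 247, 349, 268] 420 z 24.2 2.1 [435.8 202.3] 78.5 0
    grip 66 53.2 [435.5 202.7] [26.3 23.3] 0.604
scene lid_small_round 0.33 [164, 141, 201, 185] 174 z 24.0 3.5 [ 546.2 -365.5] 149.2 0
    grip 205 54.2 [ 547.  -367.1] [116.5  99.7] 0.949
scene jar_large_square 0.92 [165, 141, 204, 184] 212 z 83.5 2.3 [ 550.5 -363.3] [109.5  99.7] 0.952
scene lid_large_square 0.66 [269, 223, 313, 256] 971 z 23.7 2.0 [477.2  71.5] [109.8 104.7] 0.763
    grip 100 53.1 [476.4  70.7] [21.3 45. ] 0.691
scene jar_small_square 0.92 [318, 295, 353, 339] 287 z 64.4 2.7 [563.2 334.7] [68.2 69.5] 1.429
scene lid_small_square 0.89 [245, 198, 282, 225] 349 z 23.7 2.4 [466.4 -51.9] [77.1 74.4] 0.224
    grip 86 52.5 [46
[... 1015 characters left out ...]
, 177.4, 379.2, 217.9] few
top lid_large_square 0.58 [234, 164, 287, 214] 1496 z 24.1 2.1 [474.2  69.6] [105.7 107.4] 0.745
    grip 130 53.5 [474.3  68.6] [18.5 45. ] 0.741
top jar_small_square 0.94 [137, 137, 169, 170] 197 z 64.3 2.4 [559.8 332.2] [68.8 65.9] 1.423
top lid_small_square 0.85 [289, 175, 324, 209] 653 z 23.9 2.1 [462.9 -54.6] [74.2 74. ] 0.251
    grip 128 53.1 [462.5 -54.6] [17.8 45.8] 0.253
top lid_small_square 0.82 [403, 285, 433, 315] 686 z 23.6 2.2 [ 199.4 -334.2] [74.2 73.2] 1.484
    grip 143 53.0 [ 199.3 -334.1] [18.4 45.1] 1.449
top lid_small_square 0.6 [299, 224, 335, 263] 664 z 23.7 2.2 [331.7 -84.6] [73.5 73.5] 0.6
    grip 133 53.6 [331.1 -84.4] [17.7 45.4] 0.611
```

Both cameras agree to about 3 mm, which is within the calibration error, and the heights and sizes fit. I'll start with the large round lid at about (366, 300.5), moving with the gripper partly open.

```bash
python3 -m jog '{"fingers":[-0.3,-0.3,-0.3,-0.3,-0.3],"travel":[[1.2,-5.2,0],[2.4,-10.4,-1],[3.6,-15.6,-2],[4.8,-20.8,-3],[6,-26,-4]],"twist":[0,0,0,0,0]}' 40
python3 -m jog '{"fingers":[-0.3,-0.3,-0.3,-0.3,-0.3],"travel":[[1.2,-5.2,-1],[2.4,-10.6,-3],[2.4,-10.6,-6],[2.4,-10.6,-6],[2.4,-10.6,-6]],"twist":[0,0,0,0,0]}'
```

```text
clock: 1.62
tool_pos: [342.7, 406.4, 169.8]
orientation: [0.0, 0.199, 0.98, 0.0]
contact_force: [1.7, -0.5, -0.1]
width: 55.6
finger_force: 0.0
clock: 2.25
tool_pos: [366.7, 303.2, 110.4]
orientation: [0.0, 0.198, 0.98, 0.001]
contact_force: [0.4, 0.1, 0.3]
width: 55.6
finger_force: 0.0
```

```bash
python3 -m jog '{"fingers":[-0.3,-0.3,-0.3,-0.3,-0.3],"travel":[[0,-0.2,-4],[0,-0.2,-6.5],[0,-0.2,-8],[0,-0.2,-8],[0,-0.2,-8]],"twist":[0,0,0,0,0]}'
python3 -m jog '{"fingers":[0.8,0.8,0.8,0.8,0.8],"travel":[[0,0,0],[0,0,0],[0,0,0],[0,0,0],[0,0,0]],"twist":[0,0,0,0,0]}' 40
python3 - <<'E'
from h import *
p=bot.capture("scene"); cv2.imwrite("pics/a.png",cv2.resize(p["image"][190:330,280:480,::-1],None,fx=4,fy=4))
E
```

```text
clock: 2.88
tool_pos: [366.7, 300.6, 30.5]
orientation: [0.001, 0.198, 0.98, 0.001]
contact_force: [0.6, 0.7, 0.6]
width: 55.2
finger_force: 0.0
clock: 3.5
tool_pos: [366.4, 299.8, 30.5]
orientation: [0.0, 0.199, 0.98, 0.0]
contact_force: [-0.8, -0.7, 6.0]
width: 21.9
finger_force: 38.9
```

View pics/a.png

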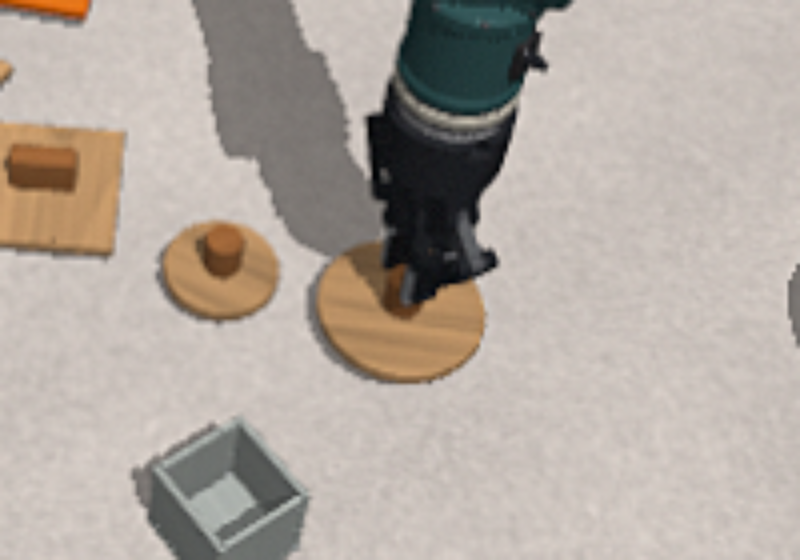

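Fingers hold the knob at (405,290) in the crop, but the width is 21.9 mm rather than 26. I'll lift slightly and check the pose of the lid in the hand.

```bash
python3 -m jog '{"fingers":[0.8,0.8,0.8,0.8,0.8],"travel":[[0,0,2],[0,0,5],[0,0,9],[0,0,12],[0,0,12]],"twist":[0,0,0,0,0]}' 60
cat >> h.py <<'E'
def held(n,z,cams=("scene","top")):
    """lid in hand: fit flange-top points with expected flange height z, plus plane tilt"""
    for cam in cams:
        p=bot.capture(cam); rs=bot.trace(p,n)
        for r in rs[:3]:
            P,_=cloud(p,r['region']); P=P[abs(P[:,2]-z)<14]
            if len(P)<80: continue
            m=np.median(P[:,2]); Q=P[abs(P[:,2]-m)<7]
            A=np.c_[Q[:,:2]-Q[:,:2].mean(0),np.ones(len(Q))]; s=np.linalg.lstsq(A,Q[:,2],rcond=None)[0]
            xy,_=top(p,r['region'],m,7)
            print(cam,n,round(r['score'],2),len(Q),'z',m.round(1),'tilt',s[:2].round(3),*fit(xy,'square' in n))
    s=bot.read_state(); print(s['tool_pos'].round(1),s['contact_force'].round(1),s['width'].round(1),s['finger_force'])
E
python3 - <<'E'
from h import *
held('lid_large_round',144)
p=bot.capture("scene"); cv2.imwrite("pics/b.png",cv2.resize(p["image"][170:310,280:480,::-1],None,fx=4,fy=4))
E
```

```text
clock: 4.18
tool_pos: [367.5, 301.0, 152.0]
orientation: [0.002, 0.199, 0.98, 0.002]
contact_force: [1.2, 0.6, -0.3]
width: 8.2
finger_force: 0.0Traceback (most recent call last):
  File "<stdin>", line 2, in <module>
  File "h.py", line 34, in held
    s=bot.read_state(); print(s['tool_pos'].round(1),s['contact_force'].round(1),s['width'].round(1),s['finger_force'])
                                                                                 ^^^^^^^^^^^^^^^^
AttributeError: 'float' object has no attribute 'round'
```

The lid slipped out. I'll look again at where it is now compared with the tool.

```bash
sed -i "s/s\['width'\].round(1)/round(s['width'],1)/" h.py
python3 - <<'E'
from h import *
held('lid_large_round',24)
for c in("scene","top"):
    p=bot.capture(c)
    for r in bot.trace(p,'lid_large_round')[:1]:
        g,P=top(p,r['region'],54,5); print(c,len(g),fit(g,True), g.mean(0))
    if c=="scene": a=p["image"][150:290,300:440]
    else: b=p["image"][170:310,100:240]
cv2.imwrite("pics/b.png",cv2.resize(np.hstack([a,b])[:,:,::-1],None,fx=2.8,fy=2.8))
E
```

```text
scene lid_large_round 0.88 958 z 25.4 tilt [-0.002 -0.003] [370.2 292.8] 109.4 0
top lid_large_round 0.86 1070 z 24.0 tilt [0.006 0.001] [363.9 293.9] 111.1 0
[365.7 299.4 148.9] [ 0.5 -0.4  0.6] 8.6 0.0
scene 78 (array([370.7, 293. ]), array([28.4, 23.1]), np.float64(0.715)) [370.19490207 292.90179474]
top 39 (array([367.4, 288.7]), array([23.5, 16.3]), np.float64(0.488)) [367.67584416 288.07361269]
```

View pics/b.png

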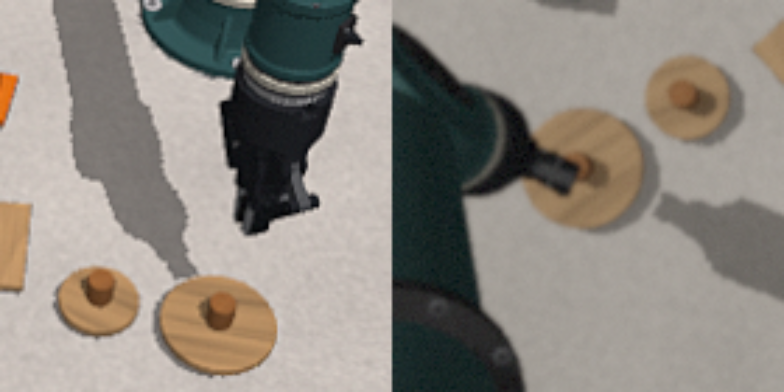

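```bash
cat >> h.py <<'E'
def proj(p,X):
    X=np.linalg.inv(p['T'])@np.r_[X,1]; s=X[:2]/X[2]; s=s*(1+p['k1']*(s@s))
    return s*[p['fx'],p['fy']]+[p['cx'],p['cy']]
E
python3 - <<'E'
from h import *
from scipy.spatial.transform import Rotation as R
ims=[]
s=bot.read_state(); q=s['orientation']; M=R.from_quat([q[1],q[2],q[3],q[0]]).as_matrix(); t=s['tool_pos']
print(M.round(3),t)
for c,w in(("scene",(310,180)),("top",(110,190))):
    p=bot.capture(c); K=5
    im=cv2.resize(p["image"][w[1]:w[1]+90,w[0]:w[0]+80],None,fx=K,fy=K)
    for X,col in((t,(255,0,0)),(t+M[:,1]*30,(0,255,0)),(t-M[:,2]*72,(255,255,0))):
        u=(proj(p,X)-w+.5)*K; cv2.circle(im,tuple(int(v) for v in u),4,col,-1)
    ims.append(im)
    P,_=cloud(p,np.ones((420,560),bool)); k=(np.linalg.norm(P[:,:2]-t[:2],axis=1)<45)&(P[:,2]>110)&(P[:,2]<190)
    P=P[k]; print(c,len(P),P.min(0).round(),P[P[:,2]<165].mean(0).round(1))
cv2.imwrite("pics/c.png",np.hstack(ims)[:,:,::-1])
E
```

```text
[[-0.921  0.389 -0.001]
 [ 0.389  0.921 -0.001]
 [ 0.    -0.001 -1.   ]] [366.04518057 299.67724624 149.36267924]
scene 53 [369. 282. 171.] [nan nan nan]
top 4 [369. 286. 174.] [nan nan nan]<stdin>:13: RuntimeWarning: Mean of empty slice.
  ret = um.true_divide(
```

View pics/c.png

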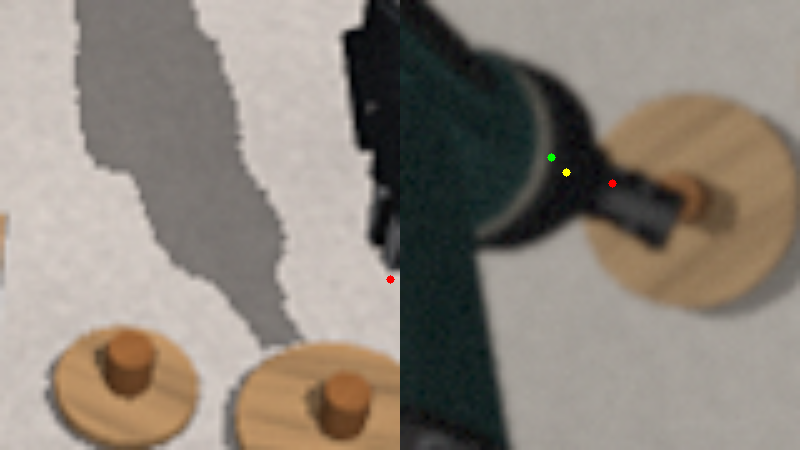

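Overlay: the red TCP mark at (390,279) lies near the scene view's fingertip. I'll open the fingers and compare both tips with their projected positions.

```bash
python3 -m jog '{"fingers":[-0.3,-0.3,-0.3,-0.3],"travel":[[0,0,0],[0,0,0],[0,0,0],[0,0,0]],"twist":[0,0,0,0]}'
python3 - <<'E'
from h import *
from scipy.spatial.transform import Rotation as R
ims=[]
s=bot.read_state(); q=s['orientation']; M=R.from_quat([q[1],q[2],q[3],q[0]]).as_matrix(); t=s['tool_pos']; w2=s['width']/2
print(t,w2)
for c,w in(("scene",(350,170)),("top",(120,190))):
    p=bot.capture(c); K=5
    im=cv2.resize(p["image"][w[1]:w[1]+90,w[0]:w[0]+80],None,fx=K,fy=K)
    for X,col in((t,(255,0,0)),(t+M[:,1]*w2,(0,255,0)),(t-M[:,1]*w2,(0,255,255)),(t-M[:,2]*19,(255,255,0))):
        u=(proj(p,X)-w+.5)*K; cv2.circle(im,tuple(int(v) for v in u),3,col,-1)
    ims.append(im)
cv2.imwrite("pics/d.png",np.hstack(ims)[:,:,::-1])
E
```

```text
clock: 5.38
tool_pos: [366.2, 299.9, 149.8]
orientation: [0.0, 0.199, 0.98, 0.0]
contact_force: [0.1, -0.7, -0.2]
width: 55.7
finger_force: 0.0
[366.21916461 299.8639202  149.75849138] 27.857464984180762
```

View pics/d.png

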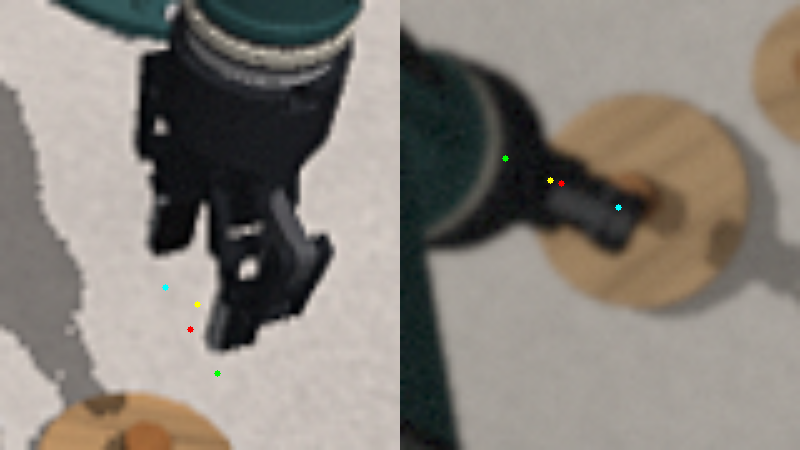

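Overlay: the fingertips (scene crop mid ≈ (202,295)) sit above the TCP dot (190,329), because the pads are swung back when open. My grasp was therefore too high, touching only the knob's top, so I'll grasp again lower at the lid's new spot.

```bash
python3 -m jog '{"fingers":[-0.3,-0.3,-0.3,-0.3,-0.3],"travel":[[0,-0.65,-5],[0,-0.65,-10],[0,-0.65,-12],[0,-0.65,-12.8],[0,-0.65,-12.8]],"twist":[0,0,0,0,0]}'
python3 -m jog '{"fingers":[0.2,0.4,0.8,0.8,0.8],"travel":[[0,0,0],[0,0,0],[0,0,0],[0,0,0],[0,0,0]],"twist":[0,0,0,0,0]}' 40
python3 -m jog '{"fingers":[0.8,0.8,0.8],"travel":[[0,0,0],[0,0,0],[0,0,0]],"twist":[0,0,0]}' 40
```

```text
clock: 6.1
tool_pos: [366.3, 293.4, 21.7]
orientation: [-0.0, 0.199, 0.98, -0.0]
contact_force: [-0.0, 0.2, -0.7]
width: 55.6
finger_force: 0.0
clock: 6.72
tool_pos: [366.6, 293.6, 22.8]
orientation: [0.0, 0.199, 0.98, 0.001]
contact_force: [-0.5, -0.8, 5.9]
width: 23.8
finger_force: 38.9
clock: 7.1
tool_pos: [366.6, 293.6, 22.9]
orientation: [0.0, 0.199, 0.98, 0.001]
contact_force: [0.3, -1.1, 6.8]
width: 24.0
finger_force: 38.9
```

```bash
python3 -m jog '{"fingers":[0.8,0.8,0.8,0.8,0.8],"travel":[[0,0,0.5],[0,0,1.5],[0,0,4],[0,0,8],[0,0,12]],"twist":[0,0,0,0,0]}' 60
python3 - <<'E'
from h import *
held('lid_large_round',142)
p=bot.capture("scene"); cv2.imwrite("pics/e.png",cv2.resize(p["image"][140:290,300:500,::-1],None,fx=4,fy=4))
E
```

```text
clock: 7.72
tool_pos: [365.8, 293.0, 143.2]
orientation: [-0.0, 0.199, 0.98, -0.0]
contact_force: [1.8, 0.8, -1.6]
width: 23.0
finger_force: 59.0
scene lid_large_round 0.71 981 z 145.0 tilt [-0.013  0.017] [370.8 295.6] 113.2 0
top lid_large_round 0.96 979 z 146.4 tilt [0.011 0.007] [367.3 295.8] 111.0 0
[366.3 293.5 142.6] [-1.1 -0.8 -2.2] 22.9 59.04744029045105
```

View pics/e.png

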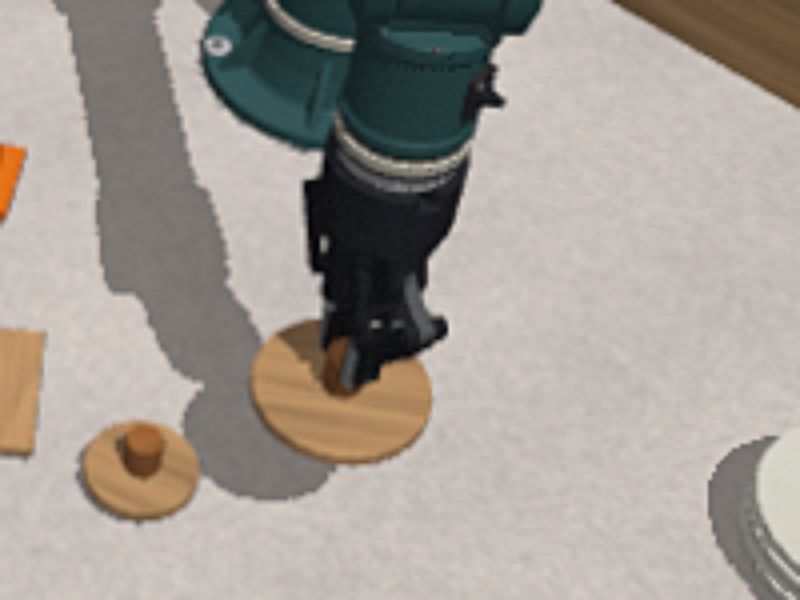

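Large round lid held level at (345,390) in the crop. I'll carry it to the large round canister.

```bash
python3 -m jog '{"fingers":[0.8,0.8,0.8,0.8,0.8],"travel":[[2.0,-3.2,0.5],[4.7,-7.5,1],[7.4,-11.8,1],[10.1,-16.1,1],[13,-20.5,1]],"twist":[0,0,0,0,0]}'
python3 -m jog '{"fingers":[0.8,0.8,0.8,0.8,0.8],"travel":[[2.8,-4.4,0],[5.6,-8.8,0],[8.4,-13.2,0],[11.2,-17.6,0],[13.5,-21.5,0]],"twist":[0,0,0,0,0]}'
python3 -m jog '{"fingers":[0.8,0.8,0.8,0.8],"travel":[[0.8,-1.0,0],[0.8,-1.0,-1],[0.8,-1,-1],[0.8,-1,-1]],"twist":[0,0,0,0]}'
python3 - <<'E'
from h import *
held('lid_large_round',145)
p=bot.capture("top"); r=bot.trace(p,'jar_large_round'); print(len(r))
E
```

```text
clock: 8.6
tool_pos: [495.4, 86.8, 150.0]
orientation: [-0.002, 0.198, 0.98, -0.001]
contact_force: [-0.5, 1.4, -0.9]
width: 22.9
finger_force: 59.0
clock: 9.22
tool_pos: [630.7, -128.5, 149.3]
orientation: [-0.002, 0.199, 0.98, -0.0]
contact_force: [0.2, 0.2, -1.9]
width: 22.7
finger_force: 59.1
clock: 9.72
tool_pos: [638.2, -134.4, 141.1]
orientation: [-0.001, 0.197, 0.98, 0.0]
contact_force: [-1.6, -0.3, -1.8]
width: 22.9
finger_force: 59.1
scene lid_large_round 0.64 830 z 141.7 tilt [-0.006 -0.011] [ 640.7 -128. ] 114.7 0
top lid_large_round 0.96 535 z 142.8 tilt [ 0.001 -0.008] [ 627.9 -106.1] 88.0 0
[ 639.2 -135.9  142.1] [-0.  -0.3 -2. ] 22.6 59.08071041107178
2
```

```bash
python3 -m jog '{"fingers":[0.8,0.8,0.8,0.8,0.8],"travel":[[0.05,-0.2,-1.5],[0.05,-0.2,-3],[0.05,-0.2,-3.8],[0.05,-0.2,-4.2],[0.05,-0.2,-4.2]],"twist":[0,0,0,0,0]}'
python3 - <<'E'
from h import *
p=bot.capture("scene"); a=p["image"][170:260,150:250,::-1]
p=bot.capture("top"); b=p["image"][80:170,290:390,::-1]
cv2.imwrite("pics/f.png",cv2.resize(np.hstack([a,b]),None,fx=4,fy=4))
E
```

```text
clock: 10.65
tool_pos: [639.6, -138.6, 99.3]
orientation: [-0.0, 0.199, 0.98, 0.0]
contact_force: [-0.6, 0.3, -1.6]
width: 22.9
finger_force: 59.1
```

View pics/f.png

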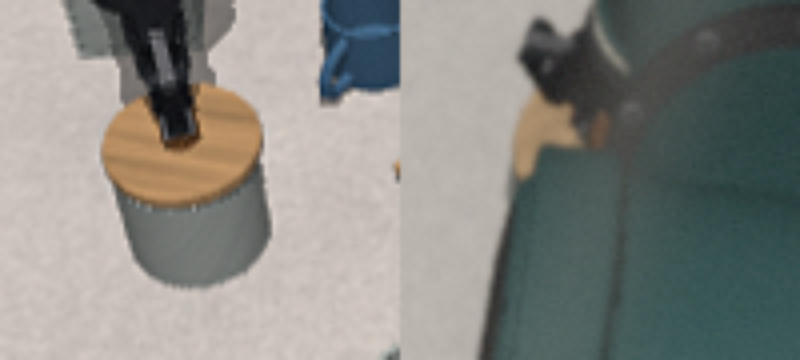

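Lid hovers just over the canister, about 3 mm left of centre in the scene crop (183 against 190). I'll nudge it and lower.

```bash
python3 -m jog '{"fingers":[0.8,0.8,0.8,0.8,0.8],"travel":[[-0.15,0.2,0],[-0.15,0.2,-0.4],[-0.15,0.2,-0.6],[-0.15,0.2,-0.75],[-0.15,0.2,-0.75]],"twist":[0,0,0,0,0]}'
```

```text
clock: 11.38
tool_pos: [638.1, -136.5, 94.0]
orientation: [-0.0, 0.198, 0.98, 0.0]
contact_force: [-3.6, 2.4, 10.4]
width: 23.0
finger_force: 60.3
```

```bash
python3 -m jog '{"fingers":[0.2,-0.1,-0.3,-0.3,-0.3],"travel":[[0,0,0],[0,0,0.2],[0,0,0.2],[0,0,2],[0,0,6]],"twist":[0,0,0,0,0]}'
python3 -m jog '{"fingers":[-0.3,-0.3,-0.3,-0.3,-0.3],"travel":[[-2,3.5,2],[-5,8,1],[-8,12.5,0],[-11,17,-1],[-14,21.5,-2]],"twist":[0,0,0,0,0]}'
python3 - <<'E'
from h import *
held('lid_large_round',95)
held('lid_small_round',24)
E
```

```text
clock: 12.0
tool_pos: [636.8, -136.4, 151.9]
orientation: [-0.002, 0.199, 0.98, -0.0]
contact_force: [0.6, 1.0, 0.1]
width: 55.7
finger_force: 0.0
clock: 12.62
tool_pos: [498.1, 79.9, 133.2]
orientation: [0.001, 0.199, 0.98, 0.001]
contact_force: [0.7, 0.6, -0.4]
width: 55.2
finger_force: 0.0
scene lid_large_round 0.56 853 z 94.8 tilt [-0.005 -0.005] [ 641.8 -132.5] 115.0 0
top lid_large_round 0.63 1388 z 94.8 tilt [0.    0.001] [ 637.7 -133.3] 109.9 0
[498.3  79.5 133. ] [-0.2  0.  -0.2] 55.3 0.0
scene lid_small_round 0.91 416 z 24.5 tilt [0.009 0.026] [434.1 203.2] 78.3 0
top lid_small_round 0.68 264 z 23.7 tilt [ 0.007 -0.008] [433.1 206.1] 78.5 0
[499.7  76.9 132.9] [ 0.2  0.2 -0.3] 55.5 0.0
```

Large round lid is seated (flange top 94.8 mm, level). Next is the small round lid.

```bash
python3 -m jog '{"fingers":[-0.3,-0.3,-0.3,-0.3,-0.3],"travel":[[-2.7,4.8,0],[-5,9,-1],[-6.7,12,-3],[-6.7,12,-6],[-6.7,12,-8]],"twist":[0,0,0,0,0]}'
python3 -m jog '{"fingers":[-0.3,-0.3,-0.3,0.2,0.4],"travel":[[0,0,-2],[0,0,-3.0],[0,0,-3.0],[0,0,-3.0],[0,0,-3.0]],"twist":[0,0,0,0,0]}' 40
python3 -m jog '{"fingers":[0.8,0.8,0.8,0.8],"travel":[[0,0,0],[0,0,0],[0,0,0],[0,0,0]],"twist":[0,0,0,0]}' 60
python3 -m jog '{"fingers":[0.8,0.8,0.8,0.8,0.8],"travel":[[0,0,0.5],[0,0,1.5],[0,0,4],[0,0,8],[0,0,12]],"twist":[0,0,0,0,0]}' 60
python3 - <<'E'
from h import *
held('lid_small_round',146)
E
```

```text
clock: 13.65
tool_pos: [432.0, 198.1, 51.4]
orientation: [0.0, 0.199, 0.98, -0.0]
contact_force: [-0.1, 0.0, 0.8]
width: 55.7
finger_force: 0.0
clock: 14.28
tool_pos: [431.9, 198.7, 22.9]
orientation: [0.001, 0.199, 0.98, 0.001]
contact_force: [0.2, 0.9, 0.2]
width: 25.7
finger_force: 3.0
clock: 14.78
tool_pos: [432.0, 198.8, 23.1]
orientation: [0.001, 0.199, 0.98, 0.001]
contact_force: [-0.3, -0.0, 5.3]
width: 22.8
finger_force: 58.6
clock: 15.4
tool_pos: [430.6, 198.0, 143.6]
orientation: [-0.0, 0.199, 0.98, -0.0]
contact_force: [-0.0, -0.2, -0.3]
width: 23.1
finger_force: 59.0
scene lid_small_round 0.62 475 z 144.6 tilt [-0.017 -0.007] [434.8 202.3] 80.7 0
top lid_small_round 0.76 179 z 146.7 tilt [0.011 0.021] [429.2 189.1] 71.3 0
[431.2 198.4 143.1] [-0.2 -0.5 -1.3] 22.4 59.02751326560974
```

```bash
python3 -m jog '{"fingers":[0.8,0.8,0.8,0.8,0.8],"travel":[[3,-1.4,0],[7.5,-3.6,0],[12.3,-5.9,0],[16.5,-7.9,0],[19.25,-9.25,0]],"twist":[0,0,0,0,0]}'
python3 -m jog '{"fingers":[0.8,0.8,0.8,0.8,0.8],"travel":[[0,0,0],[0,0,-2.5],[0,0,-5],[0,0,-6.2],[0,0,-6.2]],"twist":[0,0,0,0,0]}'
python3 - <<'E'
from h import *
held('lid_small_round',83)
p=bot.capture("scene"); a=p["image"][225:300,215:300,::-1]
p=bot.capture("top"); b=p["image"][90:165,200:285,::-1]
cv2.imwrite("pics/g.png",cv2.resize(np.hstack([a,b]),None,fx=4.5,fy=4.5))
E
```

```text
clock: 16.23
tool_pos: [624.5, 103.7, 140.1]
orientation: [-0.001, 0.2, 0.98, -0.001]
contact_force: [-0.0, 0.8, -1.2]
width: 23.0
finger_force: 59.0
clock: 16.85
tool_pos: [621.9, 106.2, 78.8]
orientation: [-0.002, 0.198, 0.98, -0.001]
contact_force: [0.4, 0.2, -1.4]
width: 22.9
finger_force: 59.0
[624.3 106.1  81.1] [-0.6  0.  -0.8] 22.5 59.033156633377075
```

View pics/g.png

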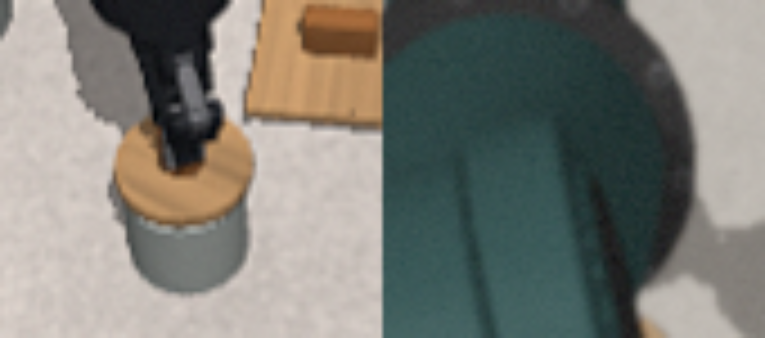

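Lid hovers centred over the small round canister (crop (183,170) over jar (187,240)). I'll lower and release.

```bash
python3 -m jog '{"fingers":[0.8,0.8,0.8,0.8,0.8],"travel":[[0,0,-0.4],[0,0,-0.7],[0,0,-0.9],[0,0,-1.0],[0,0,-1.0]],"twist":[0,0,0,0,0]}'
python3 -m jog '{"fingers":[0.2,-0.1,-0.3,-0.3,-0.3],"travel":[[0,0,0],[0,0,0.2],[0,0,0.2],[0,0,2],[0,0,6]],"twist":[0,0,0,0,0]}'
python3 -m jog '{"fingers":[-0.3,-0.3,-0.3,-0.3,-0.3],"travel":[[-1,4,0],[-2,9,0],[-3,14,0],[-3,14,0],[-3,14,0]],"twist":[0,0,0,0,0]}'
python3 - <<'E'
from h import *
held('lid_small_round',75)
held('lid_large_square',24)
E
```

```text
clock: 17.77
tool_pos: [624.1, 106.2, 73.9]
orientation: [0.0, 0.199, 0.98, 0.0]
contact_force: [-6.2, 0.2, 22.7]
width: 22.5
finger_force: 61.4
clock: 18.4
tool_pos: [622.2, 105.6, 129.7]
orientation: [-0.002, 0.198, 0.98, -0.001]
contact_force: [0.3, 0.8, -0.7]
width: 55.4
finger_force: 0.0
clock: 19.02
tool_pos: [594.0, 245.5, 130.9]
orientation: [0.0, 0.198, 0.98, -0.0]
contact_force: [0.1, -1.2, -0.7]
width: 55.2
finger_force: 0.0
scene lid_small_round 0.77 454 z 75.1 tilt [0.015 0.009] [626.  109.8] 76.3 0
scene lid_small_round 0.62 255 z 65.1 tilt [ 0.001 -0.003] [563.2 335.4] 94.1 0
top lid_small_round 0.91 630 z 75.0 tilt [ 0.005 -0.004] [622.9 108. ] 77.9 0
[594.3 243.7 130.4] [ 0.1  1.3 -0.5] 55.6 0.0
scene lid_large_square 0.7 411 z 23.5 tilt [-0.004 -0.004] [497.9  51.2] [110.3  54.6] 0.853
top lid_large_square 0.85 1521 z 24.0 tilt [0.    0.004] [473.4  69.8] [107.1 107.5] 0.757
[593.9 245.  130.2] [ 0.   0.4 -0.4] 55.7 0.0
```

Small round lid is seated (75.0 mm, level). Next is the large square lid, turning the gripper by −0.42 to match its bar.

```bash
python3 -m jog '{"fingers":[-0.3,-0.3,-0.3,-0.3,-0.3],"travel":[[-2.5,-3.7,0],[-5.5,-8,0],[-8.5,-12.5,0],[-11.5,-17,0],[-12.05,-17.85,-1]],"twist":[-0.1,-0.2,-0.3,-0.42,-0.42]}'
python3 -m jog '{"fingers":[-0.3,-0.3,-0.3,-0.3,-0.3],"travel":[[0,0,-3],[0,0,-5],[0,0,-5],[0,0,-5],[0,0,-5]],"twist":[0,0,0,0,0]}'
python3 - <<'E'
from h import *
s=bot.read_state(); print(s['orientation'],s['qpos'],2*np.arctan2(s['orientation'][2],s['orientation'][1])-np.pi/2)
E
```

```text
clock: 20.05
tool_pos: [470.6, 63.6, 120.5]
orientation: [-0.0, 0.401, 0.916, -0.001]
contact_force: [0.2, 0.2, 0.6]
width: 55.4
finger_force: 0.0
clock: 20.68
tool_pos: [474.0, 67.7, 70.9]
orientation: [0.001, 0.398, 0.917, 0.001]
contact_force: [-0.1, 0.1, 0.2]
width: 55.6
finger_force: 0.0
[7.41418866e-04 3.98284094e-01 9.17261636e-01 5.67417624e-04] [-0.34217171  0.52715618  0.14070589  2.26063274 -0.20021118  0.36288547
  0.71849437] 0.7515051434039624
```

```bash
python3 -m jog '{"fingers":[-0.3,-0.3,-0.3,0.2,0.4],"travel":[[0,0,-2.5],[0,0,-4],[0,0,-4.8],[0,0,-4.8],[0,0,-4.8]],"twist":[0,0,0,0,0]}' 40
python3 -m jog '{"fingers":[0.8,0.8,0.8,0.8],"travel":[[0,0,0],[0,0,0],[0,0,0],[0,0,0]],"twist":[0,0,0,0]}' 60
python3 -m jog '{"fingers":[0.8,0.8,0.8,0.8,0.8],"travel":[[0,0,0.5],[0,0,1.5],[0,0,4],[0,0,8],[0,0,12]],"twist":[0,0,0,0,0]}' 60
python3 - <<'E'
from h import *
held('lid_large_square',146)
E
```

```text
clock: 21.3
tool_pos: [473.5, 67.3, 22.5]
orientation: [0.0, 0.399, 0.917, 0.0]
contact_force: [-0.1, 0.0, -0.2]
width: 25.6
finger_force: 0.0
clock: 21.8
tool_pos: [473.6, 67.4, 22.9]
orientation: [0.0, 0.399, 0.917, 0.0]
contact_force: [-0.6, -1.1, 6.4]
width: 16.0
finger_force: 60.1
clock: 22.42
tool_pos: [472.5, 67.3, 143.6]
orientation: [-0.0, 0.398, 0.917, -0.0]
contact_force: [0.8, 0.1, -1.8]
width: 15.9
finger_force: 59.1
scene lid_large_square 0.97 1040 z 144.4 tilt [-0.005 -0.006] [476.6  71.3] [111.2 106.1] 0.758
top lid_large_square 0.75 121 z 146.7 tilt [-0.01   0.001] [479.5  18.3] [37.8 23. ] 0.784
[473.2  67.5 142.9] [ 0.5 -0.  -2.8] 16.0 59.22573208808899
```

```bash
python3 -m jog '{"fingers":[0.8,0.8,0.8,0.8,0.8],"travel":[[0.5,-3,0.5],[1.3,-7.8,1],[2.1,-12.6,1],[2.9,-17.4,1],[3.7,-22.2,1]],"twist":[0,0.05,0.1,0.15,0.2]}'
python3 -m jog '{"fingers":[0.8,0.8,0.8,0.8,0.8],"travel":[[0.8,-4.8,0],[1.6,-9.6,0],[2.4,-14.4,0],[3.1,-18.8,0],[3.55,-21.2,0]],"twist":[0,0,0,0,0]}'
python3 -m jog '{"fingers":[0.8,0.8,0.8,0.8,0.8],"travel":[[0,0,-1],[0,0,-3],[0,0,-4.5],[0,0,-5.2],[0,0,-5.2]],"twist":[0,0,0,0,0]}'
python3 - <<'E'
from h import *
held('lid_large_square',102)
p=bot.capture("scene"); a=p["image"][110:210,135:235,::-1]
p=bot.capture("top"); b=p["image"][100:200,380:480,::-1]
cv2.imwrite("pics/i.png",cv2.resize(np.hstack([a,b]),None,fx=4,fy=4))
E
```

```text
clock: 23.25
tool_pos: [508.9, -155.7, 150.3]
orientation: [-0.002, 0.304, 0.953, -0.0]
contact_force: [1.6, 0.4, -2.9]
width: 16.2
finger_force: 59.2
clock: 23.88
tool_pos: [543.8, -369.4, 149.7]
orientation: [-0.002, 0.307, 0.952, -0.0]
contact_force: [-0.2, 0.9, -1.5]
width: 16.0
finger_force: 59.2
clock: 24.5
tool_pos: [545.4, -365.7, 99.3]
orientation: [-0.001, 0.305, 0.952, 0.0]
contact_force: [-0.1, -0.1, -2.0]
width: 16.0
finger_force: 59.2
top lid_large_square 0.91 1100 z 101.0 tilt [ 0.004 -0.006] [ 537.3 -356.9] [106.1  87.3] 0.924
[ 546.2 -367.   101. ] [ 0.3 -0.7 -2.6] 16.3 59.170918464660645
```

View pics/i.png

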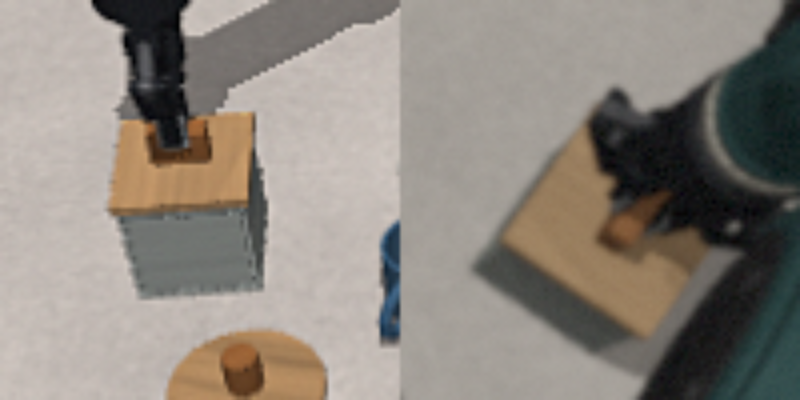

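Lid is aligned in yaw and about 2 mm left of centre in the scene crop (left overhang 9 px, right about 0). I'll nudge by (−1.5, +1.5) mm and lower.

```bash
python3 -m jog '{"fingers":[0.8,0.8,0.8,0.8,0.8],"travel":[[-0.15,0.15,-0.1],[-0.15,0.15,-0.5],[-0.15,0.15,-0.75],[-0.15,0.15,-0.95],[-0.15,0.15,-0.95]],"twist":[0,0,0,0,0]}'
python3 -m jog '{"fingers":[0.2,-0.1,-0.3,-0.3,-0.3],"travel":[[0,0,0],[0,0,0.2],[0,0,0.2],[0,0,2],[0,0,6]],"twist":[0,0,0,0,0]}'
python3 -m jog '{"fingers":[-0.3,-0.3,-0.3,-0.3,-0.3],"travel":[[-1,5,0],[-2,10,0],[-3,15,0],[-4,20,0],[-4.5,22,0]],"twist":[-0.14,-0.28,-0.42,-0.56,-0.7]}'
python3 - <<'E'
from h import *
held('lid_large_square',95)
held('lid_small_square',24)
E
```

```text
clock: 25.42
tool_pos: [544.1, -365.1, 93.9]
orientation: [-0.0, 0.305, 0.952, 0.0]
contact_force: [-5.3, 4.5, 17.6]
width: 16.1
finger_force: 61.6
clock: 26.05
tool_pos: [543.1, -364.4, 150.2]
orientation: [-0.002, 0.305, 0.952, 0.0]
contact_force: [0.7, -0.9, -0.1]
width: 55.4
finger_force: 0.0
clock: 26.68
tool_pos: [498.9, -141.4, 151.5]
orientation: [-0.001, 0.613, 0.79, 0.001]
contact_force: [1.2, 0.0, 0.4]
width: 54.9
finger_force: 0.0
scene lid_large_square 0.98 656 z 95.0 tilt [ 0.002 -0.01 ] [ 548.2 -360.5] [114.4 108.1] 0.942
top lid_large_square 0.87 1678 z 94.6 tilt [-0.    -0.003] [ 544.5 -361.2] [106.8 106.9] 0.951
top lid_large_square 0.69 91 z 104.2 tilt [0.04  0.034] [623.5 108.1] [24.4 24. ] 0.483
[ 500.1 -145.8  151.5] [ 0.1 -0.2 -0.7] 55.7 0.0
scene lid_small_square 0.71 217 z 23.8 tilt [-0.002 -0.015] [ 202.5 -330. ] [81.5 76.7] 1.433
scene lid_small_square 0.61 296 z 23.6 tilt [-0.019 -0.006] [336.5 -81.5] [80.4 74.4] 0.6
scene lid_small_square 0.58 324 z 24.1 tilt [0.002 0.009] [465.7 -52.8] [76.1 72.4] 0.254
top lid_small_square 0.93 695 z 23.5 tilt [-0.003  0.   ] [ 199.3 -334.5] [73.9 73.4] 1.489
top lid_small_square 0.7 582 z 24.0 tilt [0.004 0.002] [462.9 -54.5] [74.2 73.7] 0.251
top lid_small_square 0.45 116 z 25.0 tilt [-0.006  0.007] [559.  332.7] [69.  64.6] 1.452
[ 499.6 -147.   151. ] [ 0.2  1.2 -0.2] 55.8 0.0
```

Large square lid is seated (94.8 mm, level). Last, the wooden small square lid at (464,−53).

```bash
python3 -m jog '{"fingers":[-0.3,-0.3,-0.3,-0.3,-0.3],"travel":[[-2,4.5,-1],[-3.7,8.95,-3],[-3.7,8.95,-6],[-3.7,8.95,-8],[-3.7,8.95,-8]],"twist":[0,0,0,0,0]}'
python3 -m jog '{"fingers":[-0.3,-0.3,-0.3,-0.3],"travel":[[0,0,0],[0,0,-2],[0,0,-2],[0,0,-2]],"twist":[0,0,0,0]}'
```

```text
clock: 27.7
tool_pos: [461.6, -56.5, 69.7]
orientation: [-0.001, 0.613, 0.79, -0.001]
contact_force: [-0.0, -0.3, -0.5]
width: 55.3
finger_force: 0.0
clock: 28.2
tool_pos: [462.8, -56.0, 51.5]
orientation: [0.001, 0.613, 0.79, 0.0]
contact_force: [1.0, 0.1, 0.5]
width: 55.6
finger_force: 0.0
```

```bash
python3 -m jog '{"fingers":[-0.3,-0.3,-0.3,0.2,0.4],"travel":[[0,0,-1.5],[0,0,-2.8],[0,0,-2.8],[0,0,-2.8],[0,0,-2.8]],"twist":[0,0,0,0,0]}' 40
python3 -m jog '{"fingers":[0.8,0.8,0.8,0.8],"travel":[[0,0,0],[0,0,0],[0,0,0],[0,0,0]],"twist":[0,0,0,0]}' 60
python3 -m jog '{"fingers":[0.8,0.8,0.8,0.8,0.8],"travel":[[0,0,0.5],[0,0,1.5],[0,0,4],[0,0,8],[0,0,12]],"twist":[0,0,0,0,0]}' 60
python3 - <<'E'
from h import *
held('lid_small_square',146)
E
```

```text
clock: 28.82
tool_pos: [462.3, -55.7, 22.8]
orientation: [0.0, 0.613, 0.79, 0.0]
contact_force: [-1.3, 0.1, -0.4]
width: 25.7
finger_force: 0.0
clock: 29.32
tool_pos: [462.2, -55.7, 23.1]
orientation: [0.0, 0.613, 0.79, 0.0]
contact_force: [-1.1, 0.1, 5.3]
width: 16.1
finger_force: 60.5
clock: 29.95
tool_pos: [461.8, -55.5, 144.1]
orientation: [-0.0, 0.613, 0.79, -0.0]
contact_force: [-0.8, -0.7, -1.2]
width: 16.0
finger_force: 59.7
scene lid_small_square 0.6 374 z 144.9 tilt [-0.024 -0.013] [466.7 -52.3] [76.6 75.8] 0.255
[462.5 -55.3 143.5] [-0.3  0.9 -1.2] 16.1 59.70180630683899
```

```bash
python3 -m jog '{"fingers":[0.8,0.8,0.8,0.8,0.8],"travel":[[0.6,3,0.5],[1.8,7.5,1],[3,12,1],[4.1,16.5,1],[5.2,21,1]],"twist":[-0.08,-0.16,-0.24,-0.32,-0.395]}'
python3 -m jog '{"fingers":[0.8,0.8,0.8,0.8,0.8],"travel":[[1.1,4.4,0],[2.2,8.8,0],[3.3,13.2,0],[4.2,16.6,0],[4.45,17.6,0]],"twist":[0,0,0,0,0]}'
python3 -m jog '{"fingers":[0.8,0.8,0.8,0.8,0.8],"travel":[[0,0,-1.5],[0,0,-4],[0,0,-6],[0,0,-7.1],[0,0,-7.1]],"twist":[0,0,0,0,0]}'
python3 - <<'E'
from h import *
held('lid_small_square',83)
p=bot.capture("scene"); a=p["image"][265:350,290:380,::-1]
p=bot.capture("top"); b=p["image"][110:195,110:200,::-1]
cv2.imwrite("pics/j.png",cv2.resize(np.hstack([a,b]),None,fx=4.4,fy=4.4))
E
```

```text
clock: 30.78
tool_pos: [513.1, 155.5, 151.1]
orientation: [-0.0, 0.757, 0.654, -0.002]
contact_force: [1.0, 0.3, -2.1]
width: 16.2
finger_force: 59.7
clock: 31.4
tool_pos: [557.4, 333.2, 150.4]
orientation: [-0.001, 0.755, 0.656, -0.001]
contact_force: [-0.1, -0.0, -1.7]
width: 16.1
finger_force: 59.7
clock: 32.02
tool_pos: [558.1, 329.2, 80.6]
orientation: [-0.0, 0.756, 0.654, -0.001]
contact_force: [0.1, 0.2, -0.8]
width: 16.1
finger_force: 59.7
top lid_small_square 0.87 445 z 83.2 tilt [-0.015  0.014] [557.4 318.2] [51.9 73.2] 1.401
[559.4 330.6  82.6] [ 0.4 -0.6 -0.6] 15.8 59.67706024646759
```

View pics/j.png

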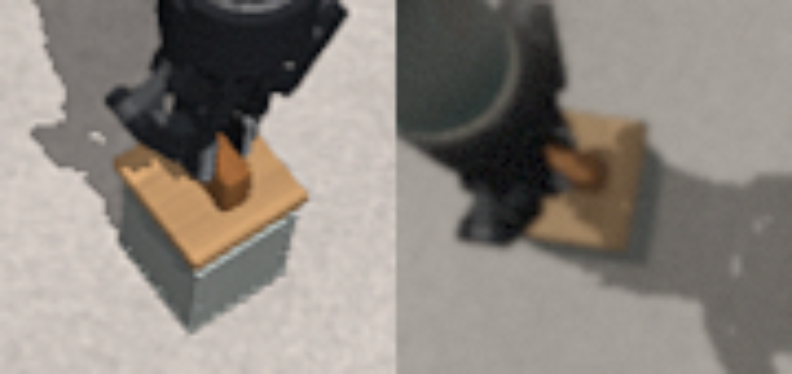

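Yaw matches, and the lid sits about 2 mm right of centre (front corner 197 against jar 192, right overhang 15 px, left about 4). I'll nudge by (+1.5, −1.5) mm and seat it.

```bash
python3 -m jog '{"fingers":[0.8,0.8,0.8,0.8,0.8],"travel":[[0.15,-0.15,-0.1],[0.15,-0.15,-0.5],[0.15,-0.15,-0.8],[0.15,-0.15,-1.05],[0.15,-0.15,-1.05]],"twist":[0,0,0,0,0]}'
python3 -m jog '{"fingers":[0.2,-0.1,-0.3,-0.3,-0.3],"travel":[[0,0,0],[0,0,0.2],[0,0,0.2],[0,0,2],[0,0,6]],"twist":[0,0,0,0,0]}'
python3 -m jog '{"fingers":[-0.3,-0.3,-0.3,-0.3,-0.3],"travel":[[-3,3,2],[-5,6,4],[-5,10,5],[-5,14,5],[-5,18,5]],"twist":[0,0,0,0,0]}'
python3 - <<'E'
from h import *
held('lid_small_square',75)
for n,h in(('lid_large_round',95),('lid_small_round',75),('lid_large_square',95)): held(n,h,("top",))
p=bot.capture("scene"); cv2.imwrite("pics/k.png",p["image"][:,:,::-1])
E
```

```text
clock: 32.95
tool_pos: [560.5, 328.8, 74.1]
orientation: [-0.001, 0.756, 0.654, 0.0]
contact_force: [-5.6, -2.4, 18.0]
width: 16.2
finger_force: 62.0
clock: 33.58
tool_pos: [558.9, 328.3, 130.9]
orientation: [-0.0, 0.756, 0.654, -0.002]
contact_force: [0.4, 0.5, 0.3]
width: 55.5
finger_force: 0.0
clock: 34.2
tool_pos: [510.3, 510.3, 182.8]
orientation: [0.0, 0.756, 0.654, 0.001]
contact_force: [1.3, 0.3, 0.2]
width: 55.7
finger_force: 0.0
scene lid_small_square 0.95 707 z 76.0 tilt [-0.005 -0.011] [563.3 329.9] [76.7 75.1] 1.394
top lid_small_square 0.88 724 z 75.0 tilt [ 0.001 -0.004] [559.5 328.4] [77.3 74.2] 1.445
[509.8 509.6 181.7] [ 0.3 -0.9 -1.2] 55.5 0.0
top lid_large_round 0.79 1362 z 94.8 tilt [ 0.005 -0.   ] [ 637.7 -133.2] 109.8 0
[510.9 507.  181.8] [ 0.2 -0.6  1.2] 55.6 0.0
top lid_small_round 0.59 602 z 75.0 tilt [-0.005  0.006] [623.2 107.7] 77.7 0
[511.  506.8 181.7] [ 0.4 -0.3  0.6] 55.5 0.0
top lid_large_square 0.69 1654 z 94.6 tilt [0.002 0.001] [ 543.7 -361.2] [106.4 106. ] 0.939
[510.8 507.3 181.6] [ 0.4 -0.1  0.2] 55.6 0.0
```

View pics/k.png

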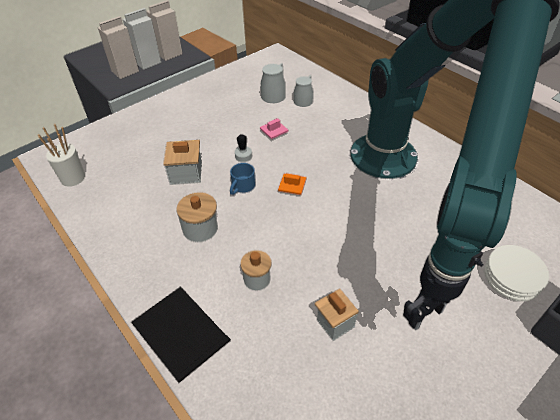

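All four lids are flat at rim height (canisters at (182,160), (197,215), (256,270), (337,313)). The mug, tamper and decoys are where they were, and the robot is clear.

```bash
python3 -c "
from station import bot
print(bot.finish_job())"
```

```text
the job is handed in; nothing more can be done
None
```

All four lids are on their matching canisters, each flat at rim height in the camera checks, and the job was handed in at about 34 s; the first grasp of the large round lid slipped and moved it about 7 mm, but the second held.

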